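# Stand the washed chopping boards in the drying rack

### The job

Stand the two washed chopping boards upright on their long edges in the wire board rack: the larger board in the slot farthest from the robot, the smaller one in the slot nearest the robot, with the middle slot left free for air, each roughly centred across the rack. Both must be lowered gently, never dropped or slammed, right down to the bottom of a groove of the rack's loose drip tray, not perched on a rib between grooves, and then let go. Do not disturb the other things on the table.

Things in the scene. Friction and masses are not known exactly. Their poses are not given: they have to be found in the camera images.
- big_board: Larger white plastic chopping board, 250 mm long (y), 210 mm high (z), 12 mm thick (x), 0.6 kg +-20 percent, 80 x 25 mm hand slot near one short end. Origin at its centre; z points to its upper long edge at the start. It leans back about 30 deg over an upside-down pan: upper edge towards the robot, foot away from it. It may go into the rack either way round, either long edge down.
- small_board: Smaller white plastic chopping board, plain, 190 mm long (y), 180 mm high (z), 12 mm thick (x), 0.4 kg +-20 percent. Origin at its centre; z points to its upper 190 mm edge at the start. It leans in the same way on the other pan. The upper edge of either board stands clear of the pan: pinch it across the 12 mm, at mid-length, tool pointing down along the board, tips 30 mm or less below the edge.
- stand_a: Larger board's draining place, fixed, on the robot's left or right: rubber mat 250 x 290 mm, 4 mm thick, and on it an upside-down steel food pan, 138 x 240 mm, flat top 104 mm above the table, flange 162 x 262 mm at the bottom. Origin on the table under the pan's centre; x points to the board's side, y along the pan. A mat rim 16 mm high, 139 mm out along +x, stops the board's foot.
- stand_b: Smaller board's draining place, same make and axes as stand_a, on the other side of the robot.
- rack: Fixed wire rack, 210 mm (x) by 180 mm (y), 123 mm high. Origin on the table under its middle; x points away from the robot, across the slots; y runs along them. Three slots at x = -55, 0, +55 mm, each a 36 mm clear gap between two arched wires 5 mm thick, tops 122.5 mm above the table, legs at y = +-85 mm. Boards overhang it at both ends. Seated boards may lean a few degrees on the wires.
- slot_far (a point): Middle of the rack's slot farthest from the robot (rack x = +55 mm), 18 mm above the table, at the height of the groove floor. Axes as the rack's. It is a point of the wire frame, not of the tray: the groove may lie up to 8 mm off it along x.
- slot_near (a point): Middle of the slot nearest the robot (rack x = -55 mm), same height, axes and remark as slot_far.
- slot_mid (a point): Middle of the middle slot, same height, axes and remark as slot_far. In the frame lies a loose white plastic drip tray, 176 x 148 mm, its grooves 55 mm apart.
- tray_rib (a point): Point of the frame above its middle, at the height of the tray's flat ribs, 34 mm above the table. One groove under each slot, along y, 15.5 mm wide and 16 mm deep, square edges. The whole tray lies up to 8 mm forward or back along rack x from centred; this is not reported: see or feel it. A board on a rib stops 16 mm high: lift it a little, shift it, try again. Light pushes (under 20 N) do not move the tray.
- squeeze: Bystander: clear squeeze bottle with a red cap, 60 mm diameter, 190 mm tall; origin at centre of underside.
- jar: Bystander: amber glass jar, 68 mm diameter, 95 mm tall; origin at centre of underside.
- sauce_cup: Bystander: small steel sauce cup, 64 mm diameter, 45 mm tall; origin at centre of underside.
- scraper: Bystander: bench scraper lying flat, steel blade 75 x 150 mm with a round wooden handle 20 mm thick along one long edge; origin on the table near the handle.
- tub: Bystander: round lidded tub, 116 mm diameter, 78 mm tall; origin at centre of underside.
- cups: Bystander: upside-up stack of paper cups, 85 mm diameter, 125 mm tall; origin at centre of underside.

How it is judged (in metres and radians):
At the end, for the whole second after the job is handed in: Larger board in the farthest slot, smaller in the nearest (centre within 20 mm of the slot plane, 45 mm along it), each on a long edge on the groove floor (height -6/+4 mm), long side level within 0.05 rad, face within 0.26 rad of vertical, at rest, let go (z of big_board in the frame of rack between 0.117 and 0.127 m and x of big_board in the frame of rack between 0.035 and 0.075 m and y of big_board in the frame of rack between -0.045 and 0.045 m and angle between big_board's own x axis and vertical between 1.31 and 1.83 rad and angle between big_board's own y axis and vertical between 1.52 and 1.62 rad and linear speed of each of big_board, small_board below 0.03 m/s and angular speed of each of big_board, small_board below 0.3 rad/s and z of small_board in the frame of rack between 0.102 and 0.112 m and x of small_board in the frame of rack between -0.075 and -0.035 m and y of small_board in the frame of rack between -0.045 and 0.045 m and angle between small_board's own x axis and vertical between 1.31 and 1.83 rad and angle between small_board's own y axis and vertical between 1.52 and 1.62 rad); the robot touches nothing.
It fails at once if a board is dropped or slammed into the rack (contact above 60 N) (contact force between any of big_board, small_board and rack above 60 N).
It fails at once if another thing on the table is pushed more than 20 mm (distance of any of squeeze, jar, sauce_cup, scraper, tub, cups from where it was at the start of the episode above 0.02 m).
It also fails if it takes over 67 s, if anything falls off the work surface, if the arm or the gripper's body presses on something with over 40 N, if the wrist force passes 120 N, or if a joint passes its speed limit or range.

### The arm

A 7-joint arm with a two-finger parallel gripper is mounted at the origin on the work surface. World frame = base frame: x ahead of the robot, y to its left, z up, the work surface at z = 0. Lengths are in m, angles in degrees, forces in N, time in s.
With the tool pointing down it reaches from about 0.425 to 0.825 m from the base axis. Payload 3.6 kg.
Tool frame: the origin (TCP) lies midway between the tips of the shut fingers; the grasp point (between the pads) lies 19 mm behind it; x points along the fingers, z is the direction in which the jaws open and shut, and the axes are right-handed (so a half turn about x gives the same grasp; the last joint's range is limited). The gripper opens to 85 mm and grips with 20 to 120 N. Pads are 22 mm wide; open, the fingers measure 114 mm over their backs; the gripper's body (76 mm by 85 mm) begins 54 mm behind the grasp point. The pads swing forward as they close: fully open they stand 13 mm farther back than shut.
Start: joints at [69.758, 35.231, -0.722, 81.555, 0.464, 63.22, -2.315], TCP at [0.209, -0.616, 0.231] pointing down, gripper open.
Joint ranges: [-178.69, 178.69], [-17.37, 117.87], [-77.05, 75.6], [15.02, 138.74], [-78.02, 258.01], [0.78, 113.62], [-162.83, 162.83]. Speed limits (degrees/s): [159.86, 159.86, 180, 180, 180, 180, 180].

### API

Orientations are given as a 3x3 rotation matrix whose columns are the frame's x, y, z axes.
In Python, from rig import status, cams, workorder gives the robot as it stands.
- The arm moves only by the shell command python3 -m crank 'ROWS' [FORCE]. ROWS is JSON, one flat list of numbers, 7 for each row, row after row: the shift along the tool's x, y, z in m, then the turn, a rotation vector about the tool's x, y, z in degrees, then the opening, from 0 (shut) to 1 (fully open). A call has 1 to 5 rows; each row is the pose to reach, as a shift and turn from the pose measured when the call began, along the tool's axes at that moment; what a row does not reach only later rows make up. A row lasts 1/12 s, in which the tool goes at most 41.7 mm and 7.16 degrees, less where a joint would pass 70% of its speed; a pose out of reach is approached as far as the arm can. A call with a gripper value outside its range is refused whole. The fingers move at their own pace and stop on an object; FORCE is the grip in N (left out, the last holds). Time passes only in rows, so rows that repeat a pose let the fingers close. It gives the time, the measured TCP pose, the force and the opening at its end, in the units of the state.
- status.get_obs(): the state, without advancing time (a new reading comes with each control period).
- cams.camera(name): name is "side" or "top" or "wrist"; returns the picture (400x640x3 uint8, red, green, blue); there is no depth.
- cams.camera_model(name): a dict with "K" (3x3 intrinsics, pixels), "rvec" (rotation vector, rad) and "tvec" (3), from world to camera coordinates, as OpenCV has them. Camera axes: x right, y down, z forward; pixel columns grow to the right and rows downward; lengths in m; the calibration is good to about 2 mm. The wrist camera is an equidistant fisheye: a pixel r from the principal point sees the ray r / f radians off the axis. A picture is of the moment at which its call begins: read the wrist's pose just before it. camera_model takes no time and is no camera call; for the wrist camera it gives the pose at the moment of the call.
- workorder.sign_off(): hands the job in, once; it reports no verdict.
The state is a dict: "clock": time; "joints": joint angles; "qd": joint speeds; "joint_torque": joint torques, N m; "tool_pos": TCP position; "eef_rot": TCP orientation; "ft_force": force on the tool from outside, world axes, zero at the start; "torque": the same for the moment, N m; "gripper_width": opening from 0.0 (shut) to 1.0 (fully open).
Only numpy, scipy, OpenCV 4.12 (cv2) and the standard library are available. Lean on these libraries where they do the work, as an engineer would, in place of code of your own. Each camera call takes 0.05 s, during which the arm holds its last target.

## Working session

There is one attempt and no reset: what is moved stays moved. The work goes in short steps, Python scripts to look and compute and a shell command to move; the robot and the scene stay as the last step left them, time stands still between calls to the robot, and variables do not carry over. Pictures are saved under pics/ and viewed, and the job is handed in when it is done.

```bash
ls; mkdir -p pics; python3 - <<'E'
from rig import status,cams
import cv2,numpy as np
np.set_printoptions(precision=4,suppress=True)
print(status.get_obs())
for n in ["side","top"]:
    im=cams.camera(n); cv2.imwrite(f"pics/{n}0.png",im[:,:,::-1])
for n in ["side","top","wrist"]: print(n,cams.camera_model(n))
E
```

```text
pics
{'clock': 0.0, 'joints': array([69.7575, 35.2904, -0.726 , 81.6411,  0.463 , 63.2191, -2.3145]), 'qd': array([-0.0227, -0.0432, -0.0202, -0.007 ,  0.0277, -0.0624, -0.0191]), 'joint_torque': array([  0.0002, -46.9211,   0.2592, -17.1032,   0.0099,   0.0095,
        -0.    ]), 'tool_pos': array([ 0.2085, -0.6149,  0.2301]), 'eef_rot': array([[-0.0008,  0.947 ,  0.3211],
       [ 0.0024,  0.3211, -0.947 ],
       [-1.    ,  0.    , -0.0026]]), 'ft_force': array([ 0.2403, -0.2538, -0.2905]), 'torque': array([-0.0043,  0.0562, -0.0409]), 'gripper_width': 0.9984348424417304}
side {'K': array([[496.0604,   0.    , 315.9593],
       [  0.    , 496.0604, 203.0845],
       [  0.    ,   0.    ,   1.    ]]), 'rvec': array([ 0.3437, -2.6591,  1.4131]), 'tvec': array([0.5605, 0.1527, 1.3573])}
top {'K': array([[474.4745,   0.    , 312.7531],
       [  0.    , 474.4745, 203.1491],
       [  0.    ,   0.    ,   1.    ]]), 'rvec': array([ 2.2091, -2.1687,  0.1314]), 'tvec': array([-0.024 ,  0.5808,  1.1774])}
wrist {'K': array([[309.7069,   0.    , 316.0809],
       [  0.    , 309.7069, 197.4649],
       [  0.    ,   0.    ,   1.    ]]), 'rvec': array([-2.3468,  1.6819,  0.259 ]), 'tvec': array([-0.6485, -0.0383,  0.3803])}
```

View pics/side0.png

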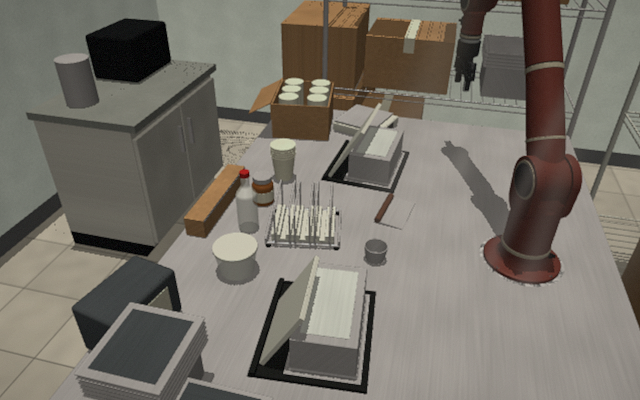

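View pics/top0.png

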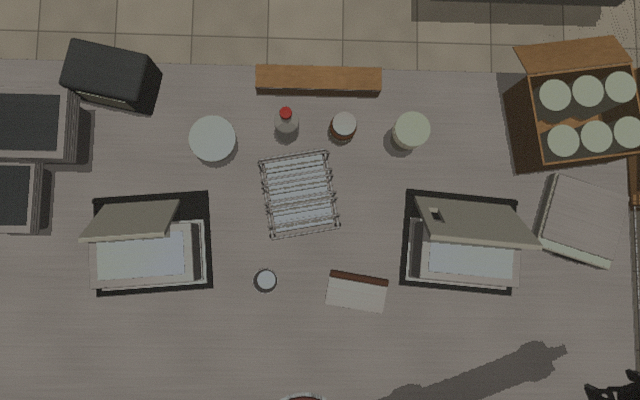

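The top view shows the big board, with its hand slot, at (480,222), the small board at (130,220) and the rack at (300,194). The cup, scraper, jar, squeeze bottle, tub and cups all stand around the rack. I'll enlarge these areas next.

```bash
python3 - <<'E'
import cv2,numpy as np
t=cv2.imread("pics/top0.png")
def crop(n,im,x0,y0,x1,y1,s):
    c=cv2.resize(im[y0:y1,x0:x1],None,fx=s,fy=s,interpolation=cv2.INTER_CUBIC)
    c=np.clip(c.astype(float)*1.3,0,255).astype(np.uint8)
    for k in range((x0+9)//10*10,x1,10):
        cv2.line(c,((k-x0)*s,0),((k-x0)*s,6 if k%50 else 15),(0,0,255),1)
    for k in range((y0+9)//10*10,y1,10):
        cv2.line(c,(0,(k-y0)*s),(6 if k%50 else 15,(k-y0)*s),(0,0,255),1)
    cv2.imwrite(f"pics/{n}.png",c)
crop("rack",t,250,140,350,245,5)
crop("big",t,395,180,555,300,5)
crop("small",t,70,180,220,300,5)
E
```

```text
(no output)
```

View pics/rack.png

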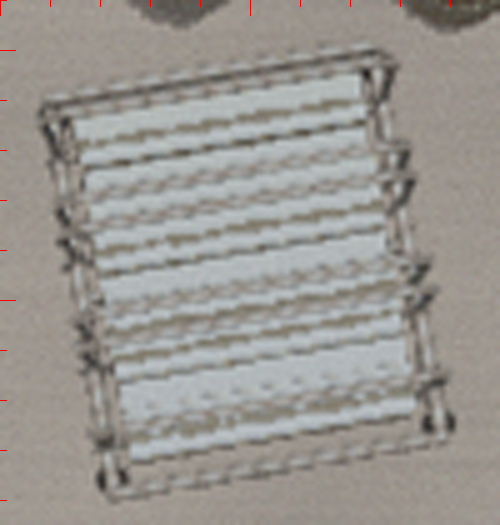

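View pics/big.png

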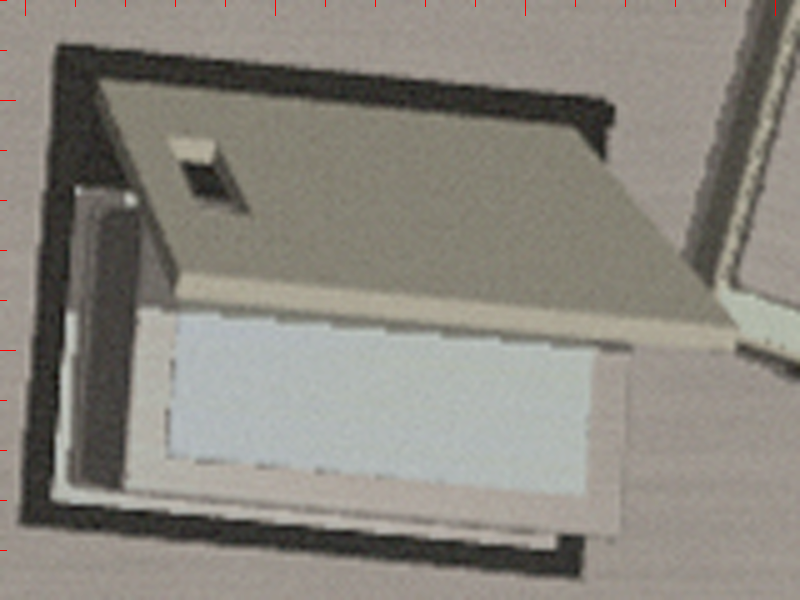

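View pics/small.png

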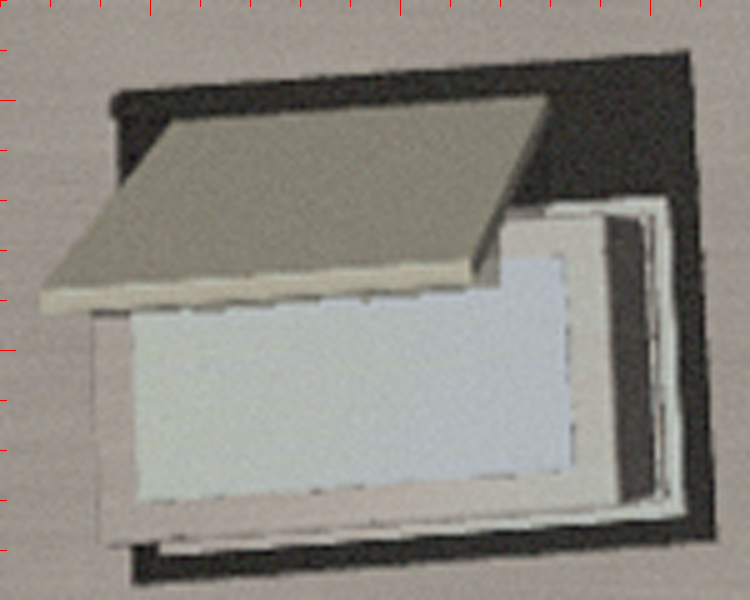

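```bash
cat > h.py <<'E'
import numpy as np,cv2
from scipy.spatial.transform import Rotation as Ro
from rig import status,cams
np.set_printoptions(precision=4,suppress=True)
def ray(name,uv,m=None):
    m=m or cams.camera_model(name); K=np.array(m["K"]);R=cv2.Rodrigues(np.array(m["rvec"]))[0];t=np.array(m["tvec"]).ravel()
    uv=np.atleast_2d(uv).astype(float)
    a=(uv-[K[0,2],K[1,2]])/K[0,0]
    if name=="wrist":
        r=np.linalg.norm(a,axis=1); s=np.where(r>1e-9,np.sin(r)/np.maximum(r,1e-9),1)
        d=np.c_[a*s[:,None],np.cos(r)]
    else: d=np.c_[a,np.ones(len(a))]
    return -R.T@t, d@R
def onz(name,uv,z,m=None):
    c,d=ray(name,uv,m); return c+d*((z-c[2])/d[:,2])[:,None]
def proj(name,P,m=None):
    m=m or cams.camera_model(name);K=np.array(m["K"]);R=cv2.Rodrigues(np.array(m["rvec"]))[0];t=np.array(m["tvec"]).ravel()
    c=np.atleast_2d(P)@R.T+t
    if name=="wrist":
        rr=np.hypot(c[:,0],c[:,1]);th=np.arctan2(rr,c[:,2]);a=c[:,:2]/np.maximum(rr,1e-9)[:,None]*th[:,None]
    else:a=c[:,:2]/c[:,2:]
    return a*K[0,0]+[K[0,2],K[1,2]]
def to(p,R=None):
    """shift + turn in tool axes from now to world pose"""
    o=status.get_obs();Rc=np.array(o["eef_rot"])
    s=Rc.T@(np.array(p)-o["tool_pos"]); rv=np.zeros(3) if R is None else Ro.from_matrix(Rc.T@R).as_rotvec(degrees=True)
    print("t%.2f"%o["clock"],"pos",o["tool_pos"],"F",o["ft_force"],"w%.3f"%o["gripper_width"]);print(" shift",s,"turn",rv,"rows",np.linalg.norm(s)/.0417,np.linalg.norm(rv)/7.16)
E
python3 - <<'E'
from h import *
def c5(x0,y0,L): return np.array(L)/5+[x0,y0]
b=c5(395,180,[(182,272),(738,328),(175,297),(740,352)]); s=c5(70,180,[(41,290),(470,262),(42,313),(470,285)])
bf=c5(395,180,[(98,80),(577,125)]); sf=c5(70,180,[(172,122),(548,97)])
for z in (.182,.186,.192,.198):
  for n,q in (("big",b),("small",s)):
    zz=z-(.026 if n=="small" else 0)
    P=onz("top",q[:2],zz);Q=onz("top",q[2:],zz-.006)
    print(n,z,"len",np.linalg.norm(P[1]-P[0]),np.linalg.norm(Q[1]-Q[0]),"yaw",np.degrees(np.arctan2(*(P[1]-P[0])[:2])),"mid out",P.mean(0),"in",Q.mean(0))
for n,q in (("big",bf),("small",sf)):
    P=onz("top",q,.010);print(n,"foot",P,P.mean(0),np.linalg.norm(P[1]-P[0]),np.degrees(np.arctan2(*(P[1]-P[0])[:2])))
r=c5(250,140,[(45,105),(393,58),(450,437),(110,497)])
for z in (0,.01,.02,.04,.12):
    P=onz("top",r,z);print("rack",z,P.mean(0),[np.linalg.norm(P[i]-P[i-1]) for i in range(4)],[np.degrees(np.arctan2(*(P[a]-P[c])[:2])) for a,c in ((1,0),(2,3))],[np.degrees(np.arctan2(*(P[a]-P[c])[:2])) for a,c in ((3,0),(2,1))])
for n,uv,z in (("squeeze",(286,113),.19),("jar",(344,121),.095),("cups",(411,129),.125),("tub",(212,138),.078),("sauce",(265,280),.045)): print(n,onz("top",uv,z))
for n,uv,z in (("scr corners",(331,271),.02),("scr2",(388,281),.02)): print(n,onz("top",uv,z))
E
```

```text
big 0.182 len 0.24986550264428686 0.25506697512781396 yaw -175.3140798118619 mid out [ 0.4926 -0.397   0.182 ] in [ 0.4818 -0.3981  0.176 ]
small 0.182 len 0.1884469728174175 0.18890173160143486 yaw 175.2013570647445 mid out [0.4894 0.415  0.156 ] in [0.4793 0.4165 0.15  ]
big 0.186 len 0.2489072982394289 0.2540944181562896 yaw -175.3140798118619 mid out [ 0.4925 -0.3954  0.186 ] in [ 0.4818 -0.3965  0.18  ]
small 0.186 len 0.18774187688232125 0.18819887884043027 yaw 175.2013570647445 mid out [0.4893 0.4136 0.16  ] in [0.4792 0.415  0.154 ]
big 0.192 len 0.24746999163214187 0.2526355826990031 yaw -175.31407981186192 mid out [ 0.4924 -0.393   0.192 ] in [ 0.4817 -0.3941  0.186 ]
small 0.192 len 0.18668423297967718 0.18714459969892355 yaw 175.2013570647445 mid out [0.4892 0.4113 0.166 ] in [0.4792 0.4128 0.16  ]
big 0.198 len 0.2460326850248547 0.25117674724171657 yaw -175.3140798118619 mid out [ 0.4923 -0.3906  0.198 ] in [ 0.4816 -0.3917  0.192 ]
small 0.198 len 0.18562658907703303 0.18609032055741692 yaw 175.2013570647445 mid out [0.4891 0.4091 0.172 ] in [0.4791 0.4106 0.166 ]
big 
[... 1248 characters left out ...]
401337233), np.float64(0.17216234052894805)] [np.float64(170.89398077406753), np.float64(168.9819212501364)] [np.float64(-100.83173033547064), np.float64(-99.26683746903758)]
rack 0.12 [0.5922 0.0198 0.12  ] [np.float64(0.18648765436279072), np.float64(0.16555861303898034), np.float64(0.18104727737610815), np.float64(0.16054012756134634)] [np.float64(170.8939807740675), np.float64(168.9819212501364)] [np.float64(-100.83173033547064), np.float64(-99.26683746903758)]
squeeze [[0.7665 0.0545 0.19  ]]
jar [[ 0.7773 -0.0839  0.095 ]]
cups [[ 0.7538 -0.241   0.125 ]]
tub [[0.7313 0.2372 0.078 ]]
sauce [[0.3877 0.1013 0.045 ]]
scr corners [[ 0.4109 -0.0624  0.02  ]]
scr2 [[ 0.3881 -0.2069  0.02  ]]
```

```bash
cat >> h.py <<'E'
RK=np.array([.604,.020,0]);YK=10.0
def Rz(d): return Ro.from_euler('z',d,degrees=True).as_matrix()
# base tool orientation: x down, z away, y left
T0=np.array([[0,0,1],[0,1,0],[-1,0,0]],float)
def toolrot(yaw,tilt=0): # tilt: tool leans so that it points down-and-away
    return Rz(yaw)@Ro.from_euler('y',-tilt,degrees=True).as_matrix()@T0
BIG=dict(mid=np.array([.487,-.3935,.189]),R=toolrot(-4.6,30))
SML=dict(mid=np.array([.4842,.412,.163]),R=toolrot(4.85,30))
E
python3 - <<'E'
from h import *
o=status.get_obs();m=cams.camera_model("wrist");R=cv2.Rodrigues(m["rvec"])[0];Rc=o["eef_rot"]
print("cam pos in tool",Rc.T@(-R.T@m["tvec"]-o["tool_pos"]),"axes in tool\n",Rc.T@R.T)
print(BIG["R"])
to([.56,.01,.36],toolrot(10))
E
```

```text
cam pos in tool [-0.1423  0.0762 -0.    ] axes in tool
 [[ 0.0008 -0.2968  0.955 ]
 [-0.0002 -0.955  -0.2968]
 [ 1.      0.     -0.0008]]
[[ 0.4984  0.0802  0.8632]
 [-0.0401  0.9968 -0.0695]
 [-0.866   0.      0.5   ]]
t0.10 pos [ 0.2085 -0.6149  0.2302] F [ 0.6417 -0.1539 -0.0499] w0.997
 shift [-0.1286  0.5336 -0.4793] turn [-81.2695  -0.109   -0.0952] rows 17.4740306443264 11.350503026710884
```

```bash
python3 -m crank '[-0.014,0.030,-0.024,-7,0,0,1, -0.028,0.060,-0.048,-14,0,0,1, -0.042,0.090,-0.072,-21,0,0,1, -0.056,0.120,-0.096,-28,0,0,1, -0.070,0.150,-0.120,-35,0,0,1]'; python3 -c "
from h import *
to([.56,.01,.36],toolrot(10))"
```

```text
clock: 0.52
tool_pos: [0.3125, -0.4513, 0.3007]
eef_rot: [[-0.002, 0.587, 0.81], [0.003, 0.81, -0.587], [-1.0, 0.002, -0.003]]
ft_force: [1.7, -1.0, -0.2]
gripper_width: 0.997
t0.52 pos [ 0.3125 -0.4513  0.3007] F [ 1.6806 -0.985  -0.1978] w0.997
 shift [-0.0583  0.5189 -0.0706] turn [-45.9373  -0.1284  -0.1542] rows 12.635347062736212 6.415879562036331
```

```bash
python3 -m crank '[-0.006,0.040,-0.006,-7,0,0,1, -0.012,0.080,-0.012,-14,0,0,1, -0.018,0.120,-0.018,-21,0,0,1, -0.024,0.160,-0.024,-28,0,0,1, -0.030,0.200,-0.030,-35,0,0,1]'; python3 -c "
from h import *
to([.56,.01,.36],toolrot(10))"
```

```text
clock: 0.93
tool_pos: [0.4058, -0.2699, 0.3312]
eef_rot: [[-0.002, 0.01, 1.0], [0.003, 1.0, -0.01], [-1.0, 0.003, -0.002]]
ft_force: [0.9, -1.0, 0.7]
gripper_width: 1.0
t0.93 pos [ 0.4058 -0.2699  0.3312] F [ 0.9209 -0.9922  0.7241] w1.000
 shift [-0.0283  0.2815  0.1512] turn [-10.5975  -0.1066  -0.1795] rows 7.69332619886632 1.4803848511635398
```

```bash
python3 -m crank '[-0.005,0.035,0.020,-5,0,0,1, -0.010,0.070,0.040,-10.6,0,0,1, -0.015,0.105,0.060,-10.6,0,0,1, -0.020,0.140,0.080,-10.6,0,0,1, -0.025,0.175,0.100,-10.6,0,0,1]' >/dev/null; python3 -m crank '[-0.005,0.035,0.020,0,0,0,1, -0.008,0.070,0.035,0,0,0,1, -0.008,0.090,0.040,0,0,0,1, -0.008,0.090,0.040,0,0,0,1]'; python3 - <<'E'
from h import *
m=cams.camera_model("wrist");im=cams.camera("wrist");cv2.imwrite("pics/w1.png",im[:,:,::-1])
import pickle;pickle.dump(m,open("w1.pkl","wb"))
to([.56,.01,.36],toolrot(10))
E
```

```text
clock: 1.68
tool_pos: [0.5314, 0.0088, 0.3647]
eef_rot: [[-0.003, -0.185, 0.983], [0.007, 0.983, 0.185], [-1.0, 0.008, -0.002]]
ft_force: [-0.3, 0.7, -0.5]
gripper_width: 1.002
t1.73 pos [0.5314 0.0047 0.3644] F [-0.8576 -0.4273 -0.7196] w0.996
 shift [0.0043 0.0001 0.0291] turn [ 0.3744 -0.1728 -0.2613] rows 0.7054306194892614 0.06817971082092365
```

View pics/w1.png

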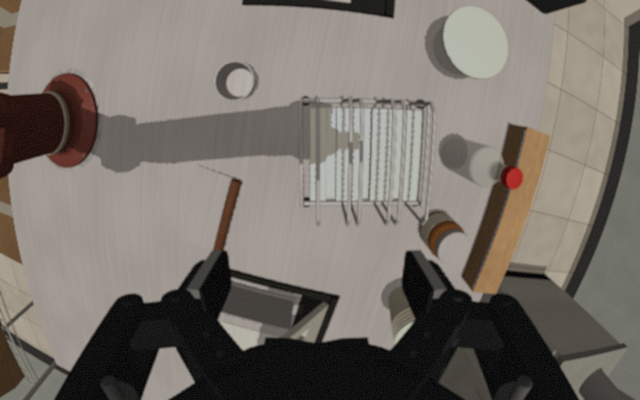

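The wrist view shows the rack at about (302–432, 98–222), with the tray's bright bands under the wires. I'll enlarge it.

```bash
python3 - <<'E'
import cv2,numpy as np
t=cv2.imread("pics/w1.png")
x0,y0,x1,y1,s=295,88,440,230,5
c=cv2.resize(t[y0:y1,x0:x1],None,fx=s,fy=s,interpolation=cv2.INTER_CUBIC)
c=np.clip(c.astype(float)*1.2,0,255).astype(np.uint8)
for k in range((x0+9)//10*10,x1,10): cv2.line(c,((k-x0)*s,0),((k-x0)*s,6 if k%50 else 15),(0,0,255),1)
for k in range((y0+9)//10*10,y1,10): cv2.line(c,(0,(k-y0)*s),(6 if k%50 else 15,(k-y0)*s),(0,0,255),1)
cv2.imwrite("pics/w1rack.png",c[:600])
E
```

```text
(no output)
```

View pics/w1rack.png

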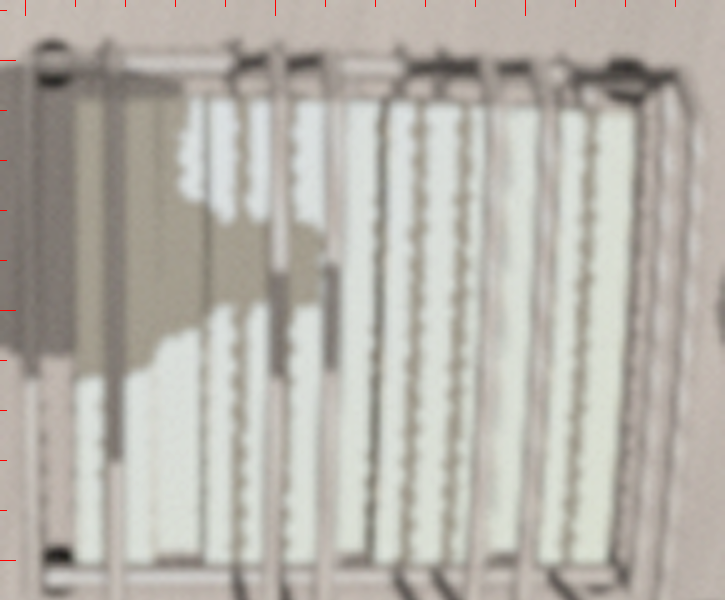

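```bash
python3 - <<'E'
from h import *
import pickle;m=pickle.load(open("w1.pkl","rb"))
def rk(P): return (P-RK)@Rz(YK)
f=lambda L:np.array(L)/5+[295,88]
for nm,z,L in (("tray L edge",.034,[(77,110),(77,550)]),("tray R edge",.034,[(637,110),(612,560)]),("line1",.034,[(207,110),(204,550)]),("line2 ",.034,[(383,110),(371,550)]),("same at floor",.018,[(383,110),(371,550),(207,110),(204,550)]),
 ("wires",.1225,[(108,80),(115,575),(277,80),(276,575),(332,90),(328,575),(490,80),(475,575),(548,80),(530,575)]),
 ("frame rear corners?",.005,[(50,55),(625,80),(60,578),(610,578)]),("leg tops?",0.1225,[(240,45),(285,600)])):
    print(nm,"\n",rk(onz("wrist",f(L),z,m)))
E
```

```text
tray L edge 
 [[-0.083   0.0714  0.034 ]
 [-0.082  -0.0674  0.034 ]]
tray R edge 
 [[ 0.0921  0.0787  0.034 ]
 [ 0.0953 -0.0688  0.034 ]]
line1 
 [[-0.0438  0.072   0.034 ]
 [-0.0413 -0.0669  0.034 ]]
line2  
 [[ 0.0101  0.0738  0.034 ]
 [ 0.0128 -0.0663  0.034 ]]
same at floor 
 [[ 0.013   0.0738  0.018 ]
 [ 0.0157 -0.0711  0.018 ]
 [-0.0427  0.0718  0.018 ]
 [-0.0402 -0.0717  0.018 ]]
wires 
 [[-0.0737  0.0798  0.1225]
 [-0.0704 -0.0473  0.1225]
 [-0.0322  0.0807  0.1225]
 [-0.0282 -0.0468  0.1225]
 [-0.0185  0.0788  0.1225]
 [-0.0144 -0.0466  0.1225]
 [ 0.0216  0.0833  0.1225]
 [ 0.0254 -0.0463  0.1225]
 [ 0.0368  0.0843  0.1225]
 [ 0.0408 -0.0461  0.1225]]
frame rear corners? 
 [[-0.0924  0.0889  0.005 ]
 [ 0.0975  0.0887  0.005 ]
 [-0.0882 -0.0862  0.005 ]
 [ 0.1056 -0.0843  0.005 ]]
leg tops? 
 [[-0.0415  0.0892  0.1225]
 [-0.0255 -0.0537  0.1225]]
```

```bash
python3 -m crank '[0.005,-0.010,0.030,0,0,0,1, 0.010,-0.020,0.060,0,0,0,1, 0.015,-0.025,0.090,0,0,0,1, 0.015,-0.025,0.105,0,0,0,1, 0.015,-0.025,0.105,0,0,0,1]'; python3 - <<'E'
from h import *
m=cams.camera_model("wrist");im=cams.camera("wrist");cv2.imwrite("pics/w2.png",im[:,:,::-1])
import pickle;pickle.dump(m,open("w2.pkl","wb"))
x0,y0,x1,y1,s=210,80,360,215,5
print(proj("wrist",[.6075,.0216,.034],m))
t=im[:,:,::-1]
u,v=proj("wrist",[.6075,.0216,.034],m)[0].astype(int);x0,y0=max(u-75,0),max(v-60,0);x1,y1=x0+150,y0+118
c=cv2.resize(t[y0:y1,x0:x1],None,fx=s,fy=s,interpolation=cv2.INTER_CUBIC)
for k in range((x0+9)//10*10,x1,10): cv2.line(c,((k-x0)*s,0),((k-x0)*s,6 if k%50 else 15),(0,0,255),1)
cv2.imwrite("pics/w2rack.png",c);print(x0,y0)
E
```

```text
clock: 2.15
tool_pos: [0.641, -0.0032, 0.3459]
eef_rot: [[-0.007, -0.177, 0.984], [0.004, 0.984, 0.177], [-1.0, 0.005, -0.006]]
ft_force: [0.1, 0.8, -0.5]
gripper_width: 1.004
[[297.6638 136.3992]]
222 76
```

View pics/w2rack.png

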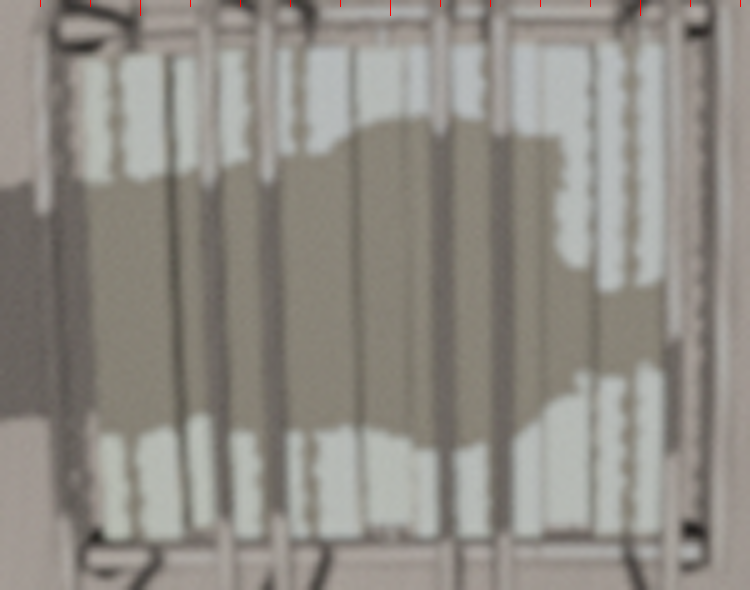

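```bash
python3 - <<'E'
from h import *
import pickle;m=pickle.load(open("w2.pkl","rb"))
O=np.array([.6075,.0216,0])
def rk(P): return (P-O)@Rz(11.2)
f=lambda L:np.array(L)/5+[222,76]
for nm,z,L in (("near edge",.034,[(170,60),(178,300),(187,530)]),("mid",.034,[(353,60),(357,300),(363,530),(406,60),(407,300),(411,530)]),("far",.034,[(542,60),(542,300),(541,530),(594,60),(592,300),(591,530)]),
 ("wires",.1225,[(43,200),(68,540),(208,60),(226,530),(266,60),(281,530),(440,60),(447,530),(500,60),(503,530),(675,60),(671,530)]),("tray",.034,[(84,185),(662,290)]),("trayy",.034,[(400,45),(400,535)]),("rails y",.1225,[(540,12),(540,553)])):
    print(nm,"\n",rk(onz("wrist",f(L),z,m)))
E
```

```text
near edge 
 [[-0.0593  0.0742  0.034 ]
 [-0.0597  0.0026  0.034 ]
 [-0.061  -0.068   0.034 ]]
mid 
 [[-0.0056  0.0716  0.034 ]
 [-0.0063  0.0008  0.034 ]
 [-0.0068 -0.0691  0.034 ]
 [ 0.0097  0.0711  0.034 ]
 [ 0.0084  0.0004  0.034 ]
 [ 0.0078 -0.0693  0.034 ]]
far 
 [[ 0.0489  0.0704  0.034 ]
 [ 0.048  -0.0003  0.034 ]
 [ 0.0472 -0.07    0.034 ]
 [ 0.0639  0.0703  0.034 ]
 [ 0.0627 -0.0004  0.034 ]
 [ 0.0623 -0.0702  0.034 ]]
wires 
 [[-0.0744  0.0367  0.1225]
 [-0.0739 -0.048   0.1225]
 [-0.0327  0.0678  0.1225]
 [-0.0334 -0.0463  0.1225]
 [-0.0189  0.0671  0.1225]
 [-0.0197 -0.0466  0.1225]
 [ 0.0217  0.0656  0.1225]
 [ 0.021  -0.0474  0.1225]
 [ 0.0356  0.0654  0.1225]
 [ 0.0347 -0.0476  0.1225]
 [ 0.0764  0.0654  0.1225]
 [ 0.0758 -0.0482  0.1225]]
tray 
 [[-0.0868  0.0385  0.034 ]
 [ 0.0834  0.0025  0.034 ]]
trayy 
 [[ 0.0081  0.0755  0.034 ]
 [ 0.0044 -0.0709  0.034 ]]
rails y 
 [[ 0.0451  0.0767  0.1225]
 [ 0.0437 -0.0535  0.1225]]
```

```bash
cat >> h.py <<'E'
O=np.array([.6075,.0216,0]);YK=10.7
GF=O+Rz(11.2)@[.0556,0.001,.018];GN=O+Rz(11.2)@[-.0544,0.001,.018]
def pre(B,back): return B["mid"]+B["R"][:,0]*(.027-back)
E
python3 - <<'E'
from h import *
to(pre(BIG,.10),BIG["R"]);print(pre(BIG,.1),GF,GN)
E
```

```text
t2.20 pos [ 0.6395 -0.0028  0.347 ] F [-0.265   0.2488 -0.4063] w1.002
 shift [ 0.0947 -0.3485 -0.2542] turn [ 14.4429 -30.2196  -4.0937] rows 10.590723953812665 4.712693441170769
[ 0.4506 -0.3906  0.2522] [0.6618 0.0334 0.018 ] [0.5539 0.012  0.018 ]
```

```bash
python3 -m crank '[0.009,-0.033,-0.024,2.4,-5,-0.7,1, 0.018,-0.066,-0.048,4.8,-10,-1.4,1, 0.027,-0.099,-0.072,7.2,-15,-2,1, 0.036,-0.132,-0.096,9.6,-20,-2.7,1, 0.045,-0.165,-0.120,12,-25,-3.4,1]'; python3 - <<'E'
from h import *
to(pre(BIG,.10),BIG["R"])
E
```

```text
clock: 2.62
tool_pos: [0.5487, -0.1868, 0.3032]
eef_rot: [[0.422, 0.041, 0.905], [-0.029, 0.999, -0.032], [-0.906, -0.013, 0.423]]
ft_force: [1.3, 0.3, -0.1]
gripper_width: 1.003
t2.62 pos [ 0.5487 -0.1868  0.3032] F [ 1.3155  0.2766 -0.1165] w1.003
 shift [ 0.0108 -0.207  -0.1038] turn [ 2.3113 -4.9492 -0.3769] rows 5.559816672363372 0.7647119636807435
```

```bash
python3 -m crank '[0.002,-0.036,-0.018,2.3,-5,-0.4,1, 0.004,-0.072,-0.036,2.3,-5,-0.4,1, 0.006,-0.108,-0.054,2.3,-5,-0.4,1, 0.008,-0.144,-0.072,2.3,-5,-0.4,1, 0.010,-0.180,-0.090,2.3,-5,-0.4,1]'>/dev/null; python3 - <<'E'
from h import *
to(pre(BIG,.10),BIG["R"])
E
```

```text
t3.03 pos [ 0.4606 -0.366   0.2586] F [-0.1735 -0.0994  0.2893] w1.002
 shift [ 0.0016 -0.0253 -0.0101] turn [-0.0343 -0.0141  0.1956] rows 0.6544365666827833 0.027802050334111053
```

```bash
python3 -m crank '[0.001,-0.025,-0.010,0,0,0,1, 0.001,-0.025,-0.010,0,0,0,1, 0.001,-0.025,-0.010,0,0,0,1]'>/dev/null; python3 - <<'E'
from h import *
import pickle
to(pre(BIG,.10),BIG["R"])
m=cams.camera_model("wrist");im=cams.camera("wrist");cv2.imwrite("pics/w3.png",im[:,:,::-1])
pickle.dump(m,open("w3.pkl","wb"));b=BIG["mid"];y=BIG["R"][:,1]
print("pred edge",proj("wrist",[b-y*.125,b,b+y*.125],m))
E
```

```text
t3.28 pos [ 0.447  -0.3929  0.252 ] F [ 0.1579  0.9161 -0.4193] w1.002
 shift [0.0015 0.0026 0.0031] turn [-0.383  -0.1536  0.3842] rows 0.10331778310718426 0.0787459009972102
pred edge [[320.5538 332.924 ]
 [320.4316 204.7345]
 [319.4622  30.8106]]
```

View pics/w3.png

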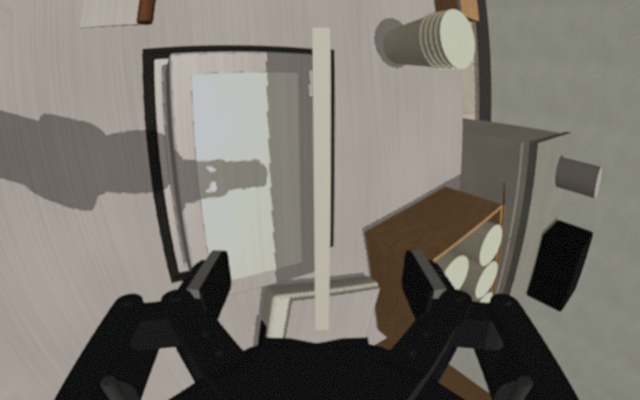

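The board's edge shows as a strip at columns 313–330, rows 28–330, within 3 px of the prediction. The tool is lined up with it, so I'll advance.

```bash
python3 -m crank '[0.030,0.002,0.001,0,0,0,1, 0.060,0.003,0.002,0,0,0,1, 0.085,0.003,0.002,0,0,0,1, 0.102,0.003,0.002,0,0,0,1, 0.102,0.003,0.002,0,0,0,1]' 60 && python3 -m crank '[0,0,0,0,0,0,0, 0,0,0,0,0,0,0, 0,0,0,0,0,0,0, 0,0,0,0,0,0,0, 0,0,0,0,0,0,0]' 60; python3 - <<'E'
from h import *
to(pre(BIG,0),BIG["R"])
E
```

```text
clock: 3.75
tool_pos: [0.5025, -0.3881, 0.1633]
eef_rot: [[0.495, 0.079, 0.866], [-0.038, 0.997, -0.069], [-0.868, 0.001, 0.496]]
ft_force: [0.2, 0.4, 0.1]
gripper_width: 0.996
clock: 4.17
tool_pos: [0.5023, -0.3887, 0.1644]
eef_rot: [[0.495, 0.079, 0.865], [-0.04, 0.997, -0.069], [-0.868, -0.001, 0.497]]
ft_force: [0.1, -0.6, -0.7]
gripper_width: 0.298
t4.17 pos [ 0.5023 -0.3887  0.1644] F [ 0.092  -0.5658 -0.7045] w0.298
 shift [-0.0017 -0.0061 -0.0006] turn [ 0.0575 -0.1958  0.0179] rows 0.15139264605201533 0.028606312568469464
```

```bash
python3 -m crank '[0,0,0,0,0,0,0, 0,0,0,0,0,0,0, 0,0,0,0,0,0,0]' 80; python3 -m crank '[0,0,0,0,0,0,0, 0,0,0,0,0,0,0]' 80
```

```text
clock: 4.42
tool_pos: [0.5023, -0.3891, 0.1652]
eef_rot: [[0.496, 0.08, 0.865], [-0.041, 0.997, -0.069], [-0.867, -0.002, 0.498]]
ft_force: [-2.7, 1.0, 4.7]
gripper_width: 0.125
clock: 4.58
tool_pos: [0.5022, -0.3891, 0.1652]
eef_rot: [[0.496, 0.08, 0.865], [-0.041, 0.997, -0.069], [-0.867, -0.002, 0.498]]
ft_force: [-1.2, 1.7, 1.6]
gripper_width: 0.127
```

```bash
python3 -m crank '[-0.009,0,0.005,0,0,0,0, -0.026,0,0.015,0,0,0,0, -0.052,0,0.030,0,0,0,0, -0.082,0,0.047,0,0,0,0, -0.112,0,0.064,0,0,0,0]' 80;python3 -m crank '[-0.030,0,0.017,0,0,0,0, -0.060,0,0.034,0,0,0,0, -0.090,0,0.051,0,4,0,0, -0.105,0,0.060,0,9,0,0, -0.105,0,0.060,0,15,0,0]' 80; python3 - <<'E'
from h import *
o=cams.camera("side");cv2.imwrite("pics/s1.png",o[:,:,::-1])
# target above far slot
R=toolrot(YK)
to(GF+[0,0,.183+.14],R)
E
```

```text
clock: 5.0
tool_pos: [0.4994, -0.3875, 0.2927]
eef_rot: [[0.49, 0.079, 0.868], [-0.037, 0.997, -0.07], [-0.871, 0.003, 0.491]]
ft_force: [-0.0, -1.0, -4.4]
gripper_width: 0.127
clock: 5.42
tool_pos: [0.4992, -0.3891, 0.4195]
eef_rot: [[0.249, 0.083, 0.965], [-0.024, 0.997, -0.08], [-0.968, -0.004, 0.251]]
ft_force: [2.4, 0.9, -4.6]
gripper_width: 0.121
t5.47 pos [ 0.5022 -0.3863  0.4163] F [ 4.7507 -0.1466 -3.0962] w0.125
 shift [0.1045 0.4305 0.105 ] turn [-14.9727  14.0854   1.8163] rows 10.917511761660384 2.882230658762569
```

View pics/s1.png

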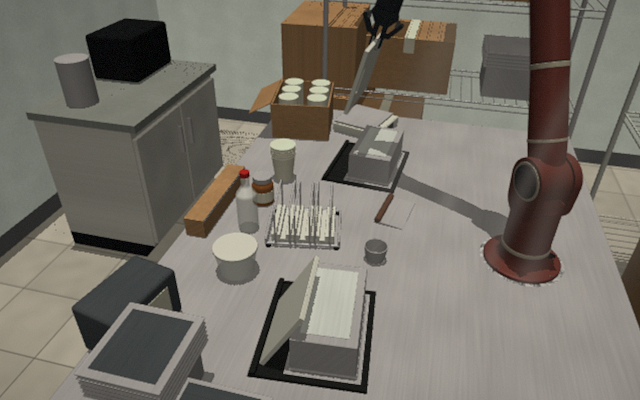

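The side view shows the big board hanging from the gripper at about (365,75), clear of pan and box. Next I carry it to the rack.

```bash
python3 -m crank '[0.002,0.036,0.013,-4,4,0.4,0, 0.004,0.072,0.026,-8,8,0.8,0, 0.006,0.108,0.039,-12,12,1.4,0, 0.008,0.144,0.052,-15,14,1.8,0, 0.010,0.180,0.065,-15,14,1.8,0]' ; python3 - <<'E'
from h import *
to(GF+[0,0,.183+.14],toolrot(YK))
E
```

```text
clock: 5.88
tool_pos: [0.5819, -0.209, 0.4193]
eef_rot: [[-0.004, -0.19, 0.982], [0.004, 0.982, 0.19], [-1.0, 0.004, -0.003]]
ft_force: [0.9, 0.6, -5.7]
gripper_width: 0.124
t5.88 pos [ 0.5819 -0.209   0.4193] F [ 0.9456  0.5945 -5.6715] w0.124
 shift [0.079  0.2224 0.1249] turn [ 0.2801 -0.1641 -0.2497] rows 6.4028160401984495 0.057198923780173515
```

```bash
python3 -m crank '[0.005,0.035,0.020,0,0,0,0, 0.010,0.070,0.040,0,0,0,0, 0.015,0.105,0.060,0,0,0,0, 0.020,0.140,0.080,0,0,0,0, 0.025,0.170,0.095,0,0,0,0]' >/dev/null; python3 -m crank '[0.005,0.025,0.015,0,0,0,0, 0.010,0.052,0.030,0,0,0,0, 0.010,0.052,0.030,0,0,0,0]' ; python3 - <<'E'
from h import *
import pickle
to(GF+[0,0,.183+.14],toolrot(YK))
m=cams.camera_model("wrist");im=cams.camera("wrist");cv2.imwrite("pics/w4.png",im[:,:,::-1]);pickle.dump(m,open("w4.pkl","wb"))
im=cams.camera("side");cv2.imwrite("pics/s2.png",im[:,:,::-1])
E
```

```text
clock: 6.55
tool_pos: [0.6599, 0.048, 0.3783]
eef_rot: [[-0.014, -0.209, 0.978], [0.019, 0.978, 0.209], [-1.0, 0.021, -0.01]]
ft_force: [-1.0, 2.8, -5.5]
gripper_width: 0.125
t6.55 pos [0.6599 0.048  0.3783] F [-1.0396  2.8428 -5.4869] w0.125
 shift [ 0.0369 -0.0155 -0.0008] turn [ 1.3727 -0.5855 -1.2156] rows 0.9610702867396151 0.26882569452218147
```

View pics/w4.png

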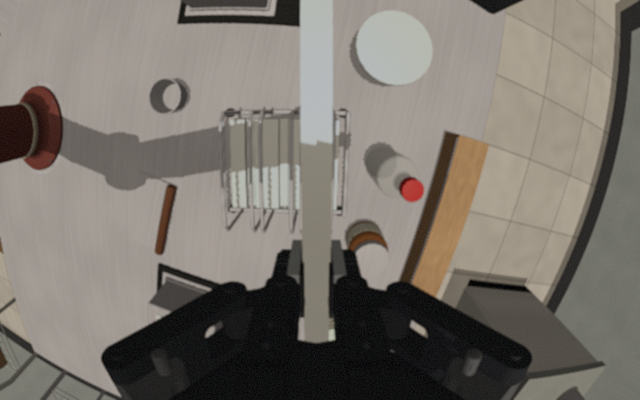

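View pics/s2.png

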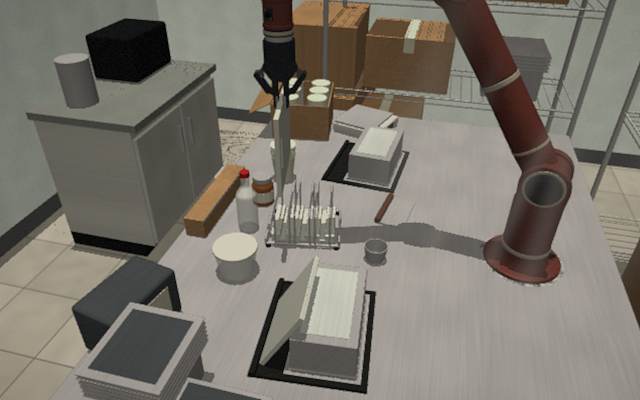

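The wrist view shows the board edge-on at columns 300–332, centred on the tool plane. The side view shows it upright above the far slot. I'll trim the pose and begin lowering.

```bash
python3 -m crank '[0.005,-0.005,-0.001,1,-0.4,-0.8,0, 0.010,-0.010,-0.001,1,-0.4,-0.8,0, 0.010,-0.010,-0.001,1,-0.4,-0.8,0, 0.010,-0.010,-0.001,1,-0.4,-0.8,0]' >/dev/null; python3 - <<'E'
from h import *
to(GF+[0,0.006,.183+.14],toolrot(YK))
E
```

```text
t6.98 pos [0.6612 0.0267 0.3687] F [ 0.7328  1.3545 -4.6457] w0.129
 shift [0.0277 0.0125 0.0031] turn [-0.3594 -0.2992  0.2357] rows 0.730945325391932 0.07313131379951808
```

```bash
python3 -m crank '[0.010,0.006,0.003,-0.2,-0.3,0.1,0, 0.020,0.010,0.003,-0.3,-0.3,0.2,0, 0.030,0.010,0.003,-0.3,-0.3,0.2,0, 0.035,0.010,0.003,-0.3,-0.3,0.2,0, 0.035,0.010,0.003,-0.3,-0.3,0.2,0]' >/dev/null; python3 - <<'E'
from h import *
to(GF+[0,0.006,.183],toolrot(YK))
E
```

```text
t7.40 pos [0.6613 0.0361 0.3315] F [-0.3185  0.6439 -5.1179] w0.122
 shift [0.1305 0.0033 0.0017] turn [-0.0612 -0.2507  0.0681] rows 3.1299398797188096 0.03726906866283847
```

```bash
python3 -m crank '[0.018,0.002,0.001,0,-0.2,0,0, 0.036,0.003,0.002,0,-0.2,0,0, 0.054,0.003,0.002,0,-0.2,0,0, 0.072,0.003,0.002,0,-0.2,0,0, 0.080,0.003,0.002,0,-0.2,0,0]' >/dev/null; python3 - <<'E'
from h import *
to(GF+[0,0.006,.183],toolrot(YK))
m=cams.camera_model("wrist");im=cams.camera("wrist");cv2.imwrite("pics/w5.png",im[:,:,::-1])
im=cams.camera("side");cv2.imwrite("pics/s3.png",cv2.resize(im[150:270,200:360,::-1],None,fx=5,fy=5,interpolation=cv2.INTER_CUBIC))
E
```

```text
t7.82 pos [0.6614 0.0384 0.249 ] F [-0.8835 -0.932  -6.0801] w0.125
 shift [0.048  0.001  0.0009] turn [-0.0804 -0.2883  0.0939] rows 1.1517400304146441 0.04381333449317853
```

View pics/s3.png

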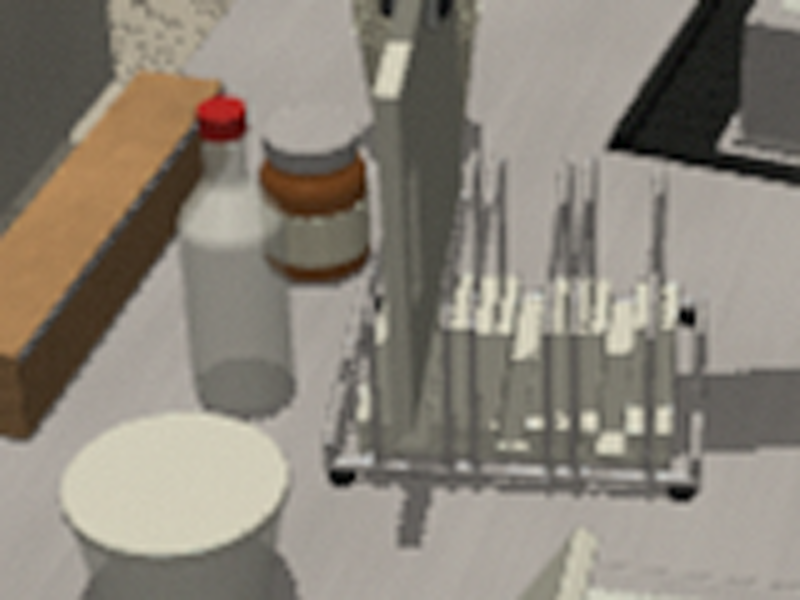

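The board stands between the wires of the far slot, upright, with its foot above the tray. I'll lower slowly.

```bash
python3 -m crank '[0.008,0.001,0.001,0,-0.2,0,0, 0.016,0.001,0.001,0,-0.2,0,0, 0.022,0.001,0.001,0,-0.2,0,0, 0.026,0.001,0.001,0,-0.2,0,0, 0.026,0.001,0.001,0,-0.2,0,0]' >/dev/null; python3 - <<'E'
from h import *
to(GF+[0,0.006,.183],toolrot(YK))
E
python3 -m crank '[0.003,0,0,0,0,0,0, 0.006,0,0,0,0,0,0, 0.009,0,0,0,0,0,0]'; python3 -m crank '[0.003,0,0,0,0,0,0, 0.004,0,0,0,0,0,0, 0.004,0,0,0,0,0,0]'; python3 - <<'E'
from h import *
to(GF+[0,0.006,.183],toolrot(YK))
E
```

```text
t8.33 pos [0.6617 0.0392 0.2226] F [-0.4043 -0.9712 -5.9578] w0.125
 shift [0.0216 0.0002 0.0003] turn [-0.0836 -0.1967  0.0989] rows 0.5188851197855111 0.03289268544557935
clock: 8.58
tool_pos: [0.6618, 0.0392, 0.2136]
eef_rot: [[-0.003, -0.184, 0.983], [-0.002, 0.983, 0.184], [-1.0, -0.002, -0.003]]
ft_force: [0.3, 0.1, -4.9]
gripper_width: 0.121
clock: 8.83
tool_pos: [0.6616, 0.0391, 0.2092]
eef_rot: [[-0.003, -0.184, 0.983], [-0.002, 0.983, 0.184], [-1.0, -0.002, -0.004]]
ft_force: [-0.3, 0.9, -5.6]
gripper_width: 0.126
t8.83 pos [0.6616 0.0391 0.2092] F [-0.2844  0.9449 -5.6188] w0.126
 shift [0.0082 0.0002 0.0003] turn [-0.0853 -0.2133  0.0998] rows 0.19636836216295414 0.034985015359806027
```

```bash
for i in 1 2 3; do python3 -m crank '[0.0015,0,0,0,0,0,0, 0.003,0,0,0,0,0,0]' | grep -E 'tool_pos|ft_force'; done
```

```text
tool_pos: [0.6617, 0.0392, 0.2063]
ft_force: [-0.6, -1.3, -4.9]
tool_pos: [0.6618, 0.0392, 0.2032]
ft_force: [-0.1, -0.1, -5.1]
tool_pos: [0.6625, 0.0387, 0.2017]
ft_force: [-1.5, -2.6, 5.9]
```

```bash
python3 -m crank '[0,0,0,0,0,0,0, 0,0,0,0,0,0,0.2, 0,0,0,0,0,0,0.25, 0,0,0,0,0,0,0.4, 0,0,0,0,0,0,0.5]'; python3 -m crank '[0,0,0,0,0,0,0.5, 0,0,0,0,0,0,0.5]' ; python3 -c "
from h import *
im=cams.camera('wrist');cv2.imwrite('pics/w6.png',im[:,:,::-1])
im=cams.camera('side');cv2.imwrite('pics/s4.png',cv2.resize(im[150:270,200:360,::-1],None,fx=5,fy=5,interpolation=cv2.INTER_CUBIC))"
```

```text
clock: 9.75
tool_pos: [0.6629, 0.039, 0.2023]
eef_rot: [[0.001, -0.184, 0.983], [-0.003, 0.983, 0.184], [-1.0, -0.003, 0.0]]
ft_force: [0.0, 0.1, 0.9]
gripper_width: 0.499
clock: 9.92
tool_pos: [0.6632, 0.0392, 0.2026]
eef_rot: [[0.002, -0.184, 0.983], [-0.002, 0.983, 0.184], [-1.0, -0.003, 0.001]]
ft_force: [0.3, 0.6, -0.6]
gripper_width: 0.5
```

View pics/w6.png

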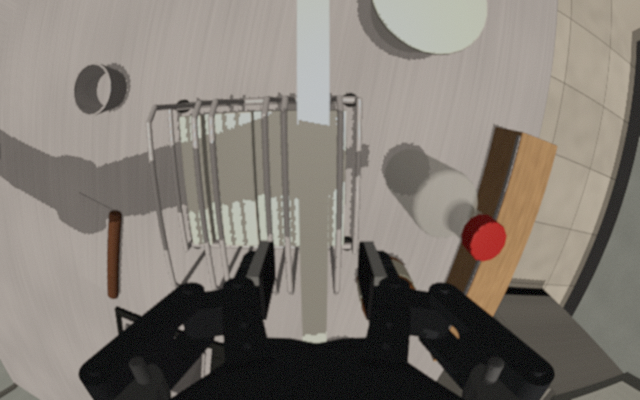

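View pics/s4.png

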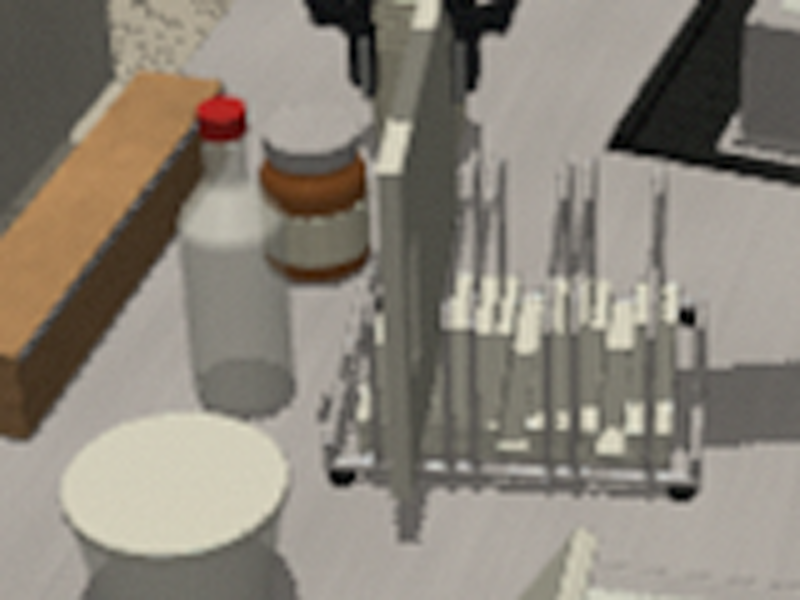

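The board stands upright in the far groove and the open fingers clear it on both sides. I'll back out upward and go to the small board.

```bash
python3 -m crank '[-0.012,0,0,0,0,0,0.5, -0.035,0,0,0,0,0,0.5, -0.070,0,0,0,0,0,0.5, -0.105,0,0,0,0,0,0.7, -0.130,0,0,0,0,0,1]' ; python3 - <<'E'
from h import *
to(pre(SML,.10),SML["R"])
E
```

```text
clock: 10.43
tool_pos: [0.6635, 0.04, 0.337]
eef_rot: [[0.006, -0.184, 0.983], [-0.001, 0.983, 0.184], [-1.0, -0.002, 0.006]]
ft_force: [0.4, 0.4, 0.0]
gripper_width: 0.766
t10.43 pos [0.6635 0.04   0.337 ] F [0.4052 0.4244 0.0388] w0.766
 shift [ 0.1091  0.4025 -0.1448] turn [  5.6329 -29.6417  -1.3982] rows 10.586966390076002 4.218513250451234
```

```bash
python3 -m crank '[0,0.037,-0.014,1,-5,-0.2,1, 0.010,0.074,-0.028,2,-10,-0.5,1, 0.020,0.111,-0.042,3,-15,-0.7,1, 0.030,0.148,-0.056,4,-20,-1,1, 0.040,0.185,-0.070,5,-25,-1.2,1]' >/dev/null; python3 - <<'E'
from h import *
to(pre(SML,.10),SML["R"])
E
```

```text
t10.85 pos [0.5621 0.2062 0.299 ] F [ 0.7796  0.4045 -0.3207] w1.002
 shift [ 0.0259  0.2132 -0.1155] turn [ 0.7829 -5.0556 -0.2097] rows 5.848595057311607 0.715100804865717
```

```bash
python3 -m crank '[0.004,0.035,-0.019,0.8,-5,-0.2,1, 0.008,0.070,-0.038,0.8,-5,-0.2,1, 0.013,0.106,-0.057,0.8,-5,-0.2,1, 0.017,0.142,-0.076,0.8,-5,-0.2,1, 0.021,0.176,-0.095,0.8,-5,-0.2,1]' >/dev/null;python3 -m crank '[0.002,0.030,-0.016,0,0,0,1, 0.004,0.038,-0.021,0,0,0,1, 0.004,0.038,-0.021,0,0,0,1, 0.004,0.038,-0.021,0,0,0,1]' >/dev/null; python3 - <<'E'
from h import *
import pickle
to(pre(SML,.10),SML["R"])
m=cams.camera_model("wrist");im=cams.camera("wrist");cv2.imwrite("pics/w7.png",im[:,:,::-1])
b=SML["mid"];y=SML["R"][:,1]
print("pred edge",proj("wrist",[b-y*.095,b,b+y*.095],m))
im=cams.camera('top');cv2.imwrite('pics/t2.png',im[:,:,::-1])
to(pre(SML,.0),SML["R"])
E
```

```text
t11.60 pos [0.4537 0.4021 0.2308] F [ 0.5017 -0.4979  0.1243] w0.999
 shift [ 0.0013  0.0073 -0.0069] turn [-0.0461  0.1712 -0.0237] rows 0.24372781922373565 0.024981837796946512
pred edge [[307.8332 304.8313]
 [306.2579 199.4102]
 [305.3672  66.8009]]
t11.70 pos [0.4552 0.4001 0.2311] F [0.2694 0.1329 0.1327] w1.000
 shift [ 0.1009  0.0096 -0.0086] turn [-0.2453  0.2149  0.0976] rows 2.4386424198483185 0.04753767521709371
```

View pics/w7.png

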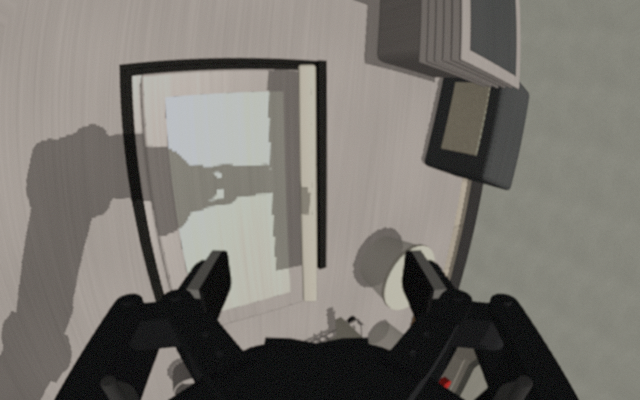

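View pics/t2.png

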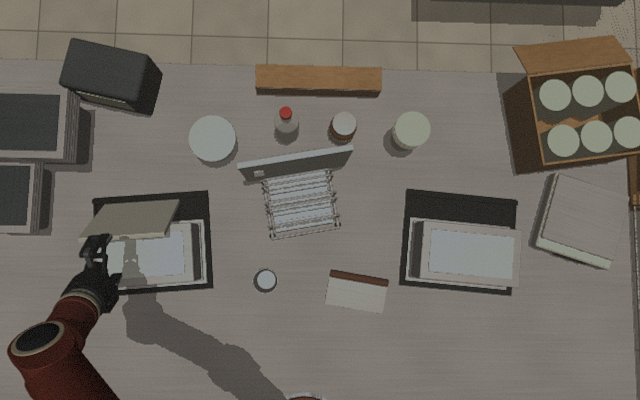

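The edge strip sits at columns 300–316, rows 65–300, matching the prediction. The top view shows the big board standing along the far slot and nothing else moved. I'll advance and pinch.

```bash
python3 -m crank '[0.020,0.005,-0.006,0,0.2,0,1, 0.050,0.009,-0.008,0,0.2,0,1, 0.080,0.009,-0.008,0,0.2,0,1, 0.101,0.009,-0.008,0,0.2,0,1, 0.101,0.009,-0.008,0,0.2,0,1]' 60 >/dev/null; python3 - <<'E'
from h import *
to(pre(SML,.0),SML["R"])
E
python3 -m crank '[0,0,0,0,0,0,0, 0,0,0,0,0,0,0, 0,0,0,0,0,0,0, 0,0,0,0,0,0,0, 0,0,0,0,0,0,0]' 80 >/dev/null; python3 -m crank '[0,0,0,0,0,0,0, 0,0,0,0,0,0,0, 0,0,0,0,0,0,0, 0,0,0,0,0,0,0, 0,0,0,0,0,0,0]' 80; python3 - <<'E'
from h import *
to(pre(SML,.0),SML["R"])
E
```

```text
t12.12 pos [0.5014 0.4072 0.1366] F [ 0.7734 -0.9219 -0.1791] w0.998
 shift [-0.0043  0.0062 -0.0014] turn [-0.4513 -0.0982  0.6501] rows 0.18251131210504173 0.11137815923211933
clock: 12.95
tool_pos: [0.5009, 0.4086, 0.1386]
eef_rot: [[0.499, -0.074, 0.863], [0.034, 0.997, 0.066], [-0.866, -0.003, 0.5]]
ft_force: [-2.5, -0.8, 4.5]
gripper_width: 0.127
t12.95 pos [0.5009 0.4086 0.1386] F [-2.5282 -0.8238  4.4764] w0.127
 shift [-0.0023  0.0048 -0.002 ] turn [-0.4402  0.0057  0.4736] rows 0.13633998181311013 0.0903082885897364
```

```bash
python3 -m crank '[-0.009,0,0.005,0,0,0,0, -0.026,0,0.015,0,0,0,0, -0.052,0,0.030,0,0,0,0, -0.082,0,0.047,0,0,0,0, -0.112,0,0.064,0,0,0,0]' 80;python3 -m crank '[-0.030,0,0.017,0,0,0,0, -0.060,0,0.034,0,0,0,0, -0.085,0,0.049,0,4,0,0, -0.100,0,0.058,0,9,0,0, -0.100,0,0.058,0,15,0,0]' 80; python3 - <<'E'
from h import *
to(GN+[0,-.005,.151+.14],toolrot(YK))
E
```

```text
clock: 13.37
tool_pos: [0.4993, 0.4073, 0.2662]
eef_rot: [[0.495, -0.073, 0.866], [0.03, 0.997, 0.067], [-0.869, -0.007, 0.496]]
ft_force: [0.5, 0.9, -2.8]
gripper_width: 0.126
clock: 13.78
tool_pos: [0.4991, 0.4097, 0.3872]
eef_rot: [[0.254, -0.075, 0.964], [0.019, 0.997, 0.073], [-0.967, -0.001, 0.255]]
ft_force: [1.0, 0.9, -3.2]
gripper_width: 0.124
t13.78 pos [0.4991 0.4097 0.3872] F [ 0.9963  0.8676 -3.1987] w0.124
 shift [ 0.082  -0.4057  0.0035] turn [-6.3343 14.7576  0.8613] rows 9.925488969251296 2.2461803010103383
```

```bash
python3 -m crank '[0.001,-0.036,0.002,-2,4,0.2,0, 0.002,-0.072,0.004,-4,8,0.5,0, 0.003,-0.108,0.006,-6.3,12,0.8,0, 0.003,-0.144,0.008,-6.3,14.7,0.9,0, 0.003,-0.180,0.010,-6.3,14.7,0.9,0]' >/dev/null; python3 - <<'E'
from h import *
to(GN+[0,-.005,.151+.14],toolrot(YK))
E
```

```text
t14.20 pos [0.525 0.227 0.384] F [ 2.1956 -1.3853 -3.3848] w0.126
 shift [ 0.0752 -0.2216 -0.0111] turn [-0.264  -0.2731  0.0433] rows 5.617520596467604 0.05339685493163787
```

```bash
python3 -m crank '[0.002,-0.038,-0.002,-0.2,-0.3,0,0, 0.004,-0.076,-0.004,-0.2,-0.3,0,0, 0.008,-0.114,-0.006,-0.2,-0.3,0,0, 0.014,-0.152,-0.008,-0.2,-0.3,0,0, 0.020,-0.180,-0.010,-0.2,-0.3,0,0]' >/dev/null; python3 -m crank '[0.004,-0.015,0,0,0,0,0, 0.008,-0.030,0,0,0,0,0, 0.010,-0.038,0,0,0,0,0, 0.012,-0.040,0,0,0,0,0, 0.012,-0.040,0,0,0,0,0]' >/dev/null;  python3 - <<'E'
from h import *
to(GN+[0,-.005,.151+.14],toolrot(YK))
to(GN+[0,-.005,.151],toolrot(YK))
E
```

```text
t15.03 pos [0.5543 0.0029 0.3495] F [ 0.0714  0.4623 -1.9859] w0.124
 shift [0.0404 0.0043 0.0006] turn [-0.4126 -0.2899  0.1903] rows 0.975336044666993 0.07527452123601615
t15.03 pos [0.5543 0.0029 0.3495] F [ 0.0714  0.4623 -1.9859] w0.124
 shift [0.1804 0.0048 0.0013] turn [-0.4126 -0.2899  0.1903] rows 4.328656964496789 0.07527452123601615
```

```bash
python3 -m crank '[0.015,0.003,0.001,-0.4,-0.3,0.2,0, 0.030,0.004,0.001,-0.4,-0.3,0.2,0, 0.045,0.004,0.001,-0.4,-0.3,0.2,0, 0.060,0.004,0.001,-0.4,-0.3,0.2,0, 0.062,0.004,0.001,-0.4,-0.3,0.2,0]' >/dev/null;  python3 - <<'E'
from h import *
to(GN+[0,-.005,.151],toolrot(YK))
m=cams.camera_model("wrist");im=cams.camera("wrist");cv2.imwrite("pics/w8.png",im[:,:,::-1])
im=cams.camera("side");cv2.imwrite("pics/s5.png",cv2.resize(im[150:270,200:360,::-1],None,fx=5,fy=5,interpolation=cv2.INTER_CUBIC))
E
```

```text
t15.45 pos [0.5523 0.0085 0.2849] F [-0.7855 -0.7409 -3.9724] w0.127
 shift [ 0.1159 -0.002   0.0019] turn [ 0.185  -0.3137 -0.1077] rows 2.780699834489693 0.05304317627189613
```

View pics/s5.png

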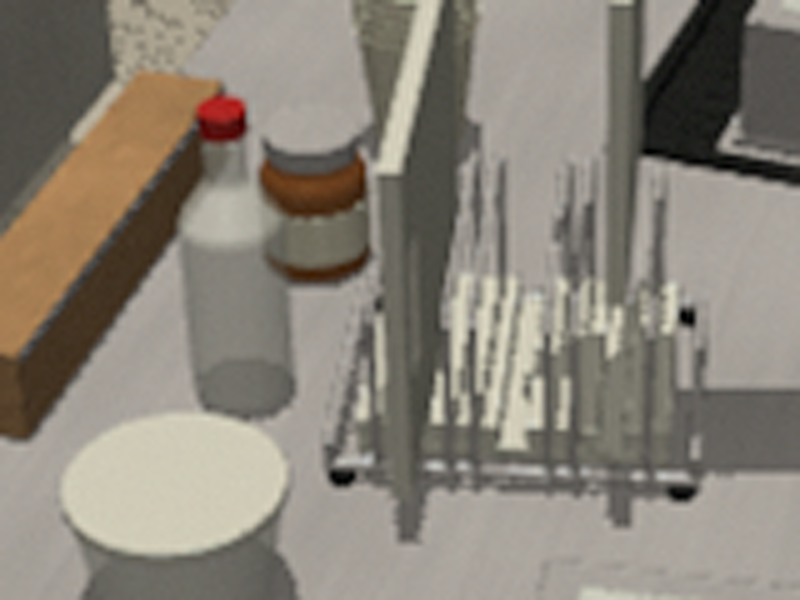

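View pics/w8.png

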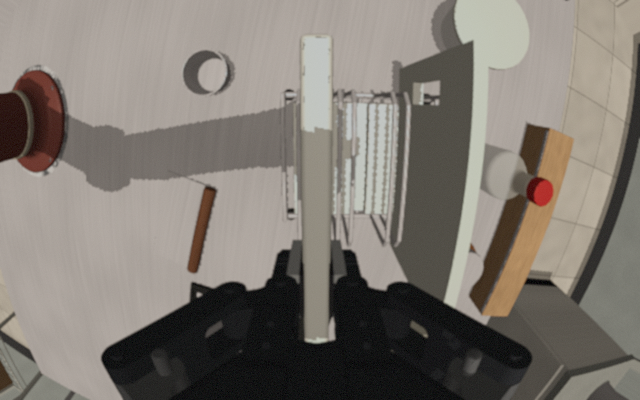

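The small board hangs upright between the near slot's wires. I'll shift it 2 mm away from the robot and lower it.

```bash
python3 -m crank '[0.018,-0.001,0.002,0,-0.2,0,0, 0.036,-0.002,0.002,0,-0.2,0,0, 0.054,-0.002,0.002,0,-0.2,0,0, 0.068,-0.002,0.002,0,-0.2,0,0, 0.072,-0.002,0.002,0,-0.2,0,0]' >/dev/null;  python3 -m crank '[0.010,0,0,0,0,0,0, 0.016,0,0,0,0,0,0, 0.016,0,0,0,0,0,0]' >/dev/null; python3 - <<'E'
from h import *
to(GN+[0,-.005,.151],toolrot(YK))
E
```

```text
t16.22 pos [0.5553 0.0075 0.1978] F [-0.2929 -1.1094 -3.455 ] w0.125
 shift [ 0.0288 -0.0002 -0.0014] turn [ 0.1974 -0.0411 -0.1139] rows 0.6904370866680675 0.032342807721693005
```

Rib contact would come at about z = 0.187. I'll go down slowly, correcting by 1.4 mm.

```bash
python3 -m crank '[0.004,0,-0.001,0,0,0,0, 0.007,0,-0.0015,0,0,0,0, 0.007,0,-0.0015,0,0,0,0, 0.007,0,-0.0015,0,0,0,0]'|grep -E 'pos|force'; for i in 1 2 3 ; do python3 -m crank '[0.0015,0,0,0,0,0,0, 0.003,0,0,0,0,0,0]' | grep -E 'tool_pos|ft_force'; done; python3 -c "
from h import *
to(GN+[0,-.005,.151],toolrot(YK))"
```

```text
tool_pos: [0.5539, 0.0072, 0.1909]
ft_force: [-0.5, 0.2, -3.2]
tool_pos: [0.5542, 0.0072, 0.1882]
ft_force: [0.1, 0.1, -3.7]
tool_pos: [0.5543, 0.0072, 0.1852]
ft_force: [0.5, -0.1, -3.0]
tool_pos: [0.5543, 0.0072, 0.1821]
ft_force: [0.6, -0.0, -3.7]
t17.05 pos [0.5543 0.0072 0.1821] F [ 0.58   -0.0144 -3.6594] w0.121
 shift [ 0.0131 -0.0001 -0.0004] turn [ 0.1779  0.0537 -0.0968] rows 0.3135677524755711 0.029266090877544605
```

The board is past rib height with no contact, so it is in the groove.

```bash
python3 -m crank '[0.002,0,0,0,0,0,0, 0.004,0,0,0,0,0,0, 0.006,0,0,0,0,0,0]'|grep -E 'pos|force'; for i in 1 2; do python3 -m crank '[0.001,0,0,0,0,0,0, 0.002,0,0,0,0,0,0]' | grep -E 'tool_pos|ft_force'; done
```

```text
tool_pos: [0.5543, 0.0072, 0.1758]
ft_force: [-0.6, -0.1, -3.2]
tool_pos: [0.5542, 0.0071, 0.1735]
ft_force: [0.8, -0.3, -3.3]
tool_pos: [0.5542, 0.0072, 0.1714]
ft_force: [-0.3, 0.2, -3.5]
```

```bash
for i in 1 2; do python3 -m crank '[0.0005,0,0,0,0,0,0, 0.0015,0,0,0,0,0,0]' | grep -E 'tool_pos|ft_force'; done
```

```text
tool_pos: [0.5545, 0.0078, 0.1707]
ft_force: [-1.5, 1.3, 4.6]
tool_pos: [0.5548, 0.0082, 0.1705]
ft_force: [-1.5, 1.6, 8.9]
```

Contact came at 0.171, where the groove floor was expected. I'll release to partly open, then withdraw straight up.

```bash
python3 -m crank '[0,0,0,0,0,0,0, 0,0,0,0,0,0,0.2, 0,0,0,0,0,0,0.25, 0,0,0,0,0,0,0.4, 0,0,0,0,0,0,0.5]'; python3 -m crank '[0,0,0,0,0,0,0.5, 0,0,0,0,0,0,0.5]' >/dev/null; python3 -m crank '[-0.012,0,0,0,0,0,0.5, -0.035,0,0,0,0,0,0.5, -0.070,0,0,0,0,0,0.5, -0.105,0,0,0,0,0,0.5, -0.140,0,0,0,0,0,0.5]'; python3 -m crank '[-0.030,0,-0.025,0,0,0,0.5, -0.050,0,-0.050,0,0,0,0.5, -0.060,0.03,-0.075,0,0,0,0.5, -0.060,0.06,-0.100,0,0,0,0.5, -0.060,0.06,-0.100,0,0,0,0.5]';python3 -c "
from h import *
im=cams.camera('wrist');cv2.imwrite('pics/w9.png',im[:,:,::-1])
im=cams.camera('top');cv2.imwrite('pics/t3.png',im[:,:,::-1])
im=cams.camera('side');cv2.imwrite('pics/s6.png',cv2.resize(im[150:270,200:360,::-1],None,fx=5,fy=5,interpolation=cv2.INTER_CUBIC))"
```

```text
clock: 18.38
tool_pos: [0.5551, 0.0083, 0.1705]
eef_rot: [[0.003, -0.189, 0.982], [0.003, 0.982, 0.189], [-1.0, 0.002, 0.003]]
ft_force: [-0.1, -0.1, -0.1]
gripper_width: 0.497
clock: 18.97
tool_pos: [0.5545, 0.008, 0.3119]
eef_rot: [[0.002, -0.189, 0.982], [0.003, 0.982, 0.189], [-1.0, 0.003, 0.003]]
ft_force: [1.3, -0.2, -0.7]
gripper_width: 0.503
clock: 19.38
tool_pos: [0.4393, 0.0542, 0.3734]
eef_rot: [[0.002, -0.199, 0.98], [0.004, 0.98, 0.199], [-1.0, 0.004, 0.003]]
ft_force: [0.9, 0.9, 0.3]
gripper_width: 0.501
```

View pics/t3.png

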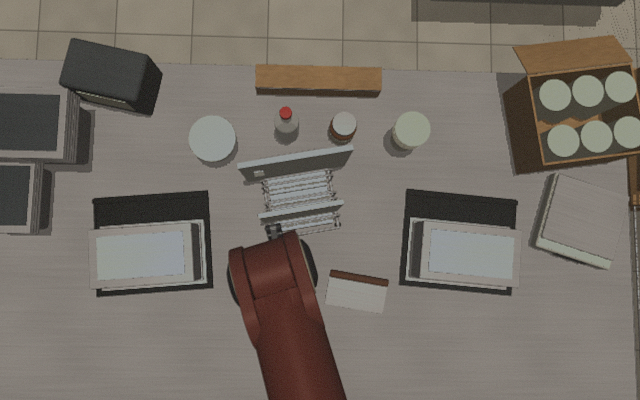

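View pics/s6.png

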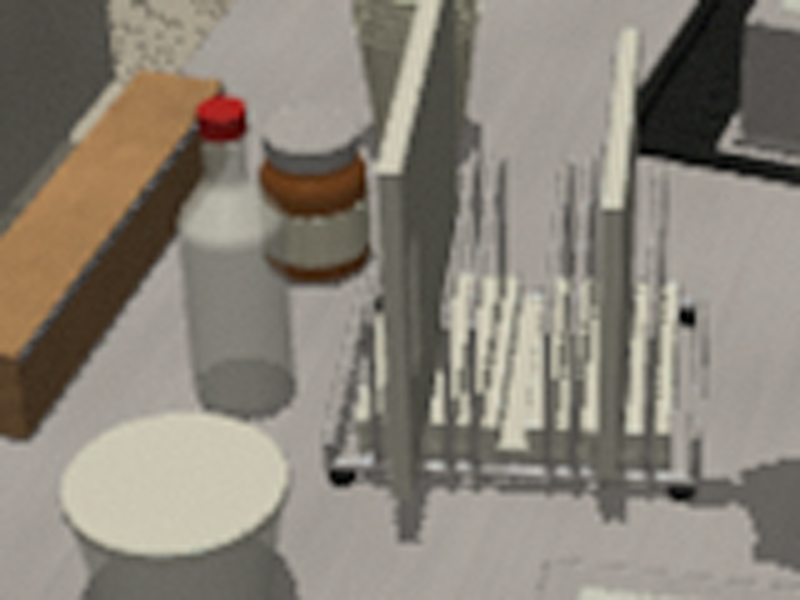

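View pics/w9.png

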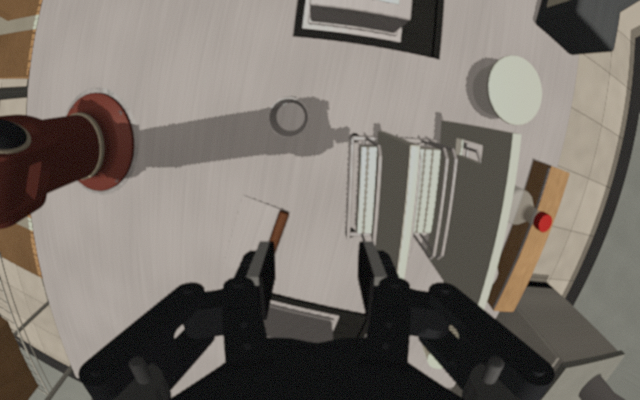

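Both boards stand in their slots and the bystanders have not visibly moved. One numeric check remains: I'll project the expected seated top corners into the top and side views and compare heights.

```bash
python3 - <<'E'
from h import *
im=cv2.imread("pics/t3.png");cv2.imwrite("pics/t3c.png",cv2.resize(im[140:240,230:360],None,fx=6,fy=6,interpolation=cv2.INTER_CUBIC))
R=Rz(YK);ts=cams.camera_model("top");sd=cams.camera_model("side")
for n,G,L,H in (("big",GF,.125,.21),("small",GN,.095,.18)):
  for dz in (0,.016):
    C=np.array([G+R@[sx*.006,sy*L,H+dz] for sy in (1,-1) for sx in (-1,1)])
    print(n,dz,"\n top",((proj("top",C,ts)-[230,140])*6).round().tolist(),"\n side",((proj("side",C,sd)-[200,150])*5).round().tolist())
E
```

```text
big 0 
 top [[39.0, 172.0], [34.0, 139.0], [735.0, 58.0], [729.0, 26.0]] 
 side [[401.0, 175.0], [377.0, 174.0], [455.0, -53.0], [434.0, -54.0]]
big 0.016 
 top [[33.0, 165.0], [28.0, 131.0], [740.0, 49.0], [734.0, 16.0]] 
 side [[400.0, 147.0], [376.0, 146.0], [454.0, -78.0], [434.0, -79.0]]
small 0 
 top [[183.0, 470.0], [177.0, 437.0], [701.0, 382.0], [695.0, 350.0]] 
 side [[624.0, 202.0], [601.0, 201.0], [641.0, 24.0], [620.0, 23.0]]
small 0.016 
 top [[179.0, 467.0], [174.0, 434.0], [705.0, 379.0], [699.0, 346.0]] 
 side [[624.0, 175.0], [601.0, 174.0], [641.0, -1.0], [620.0, -1.0]]
```

View pics/t3c.png

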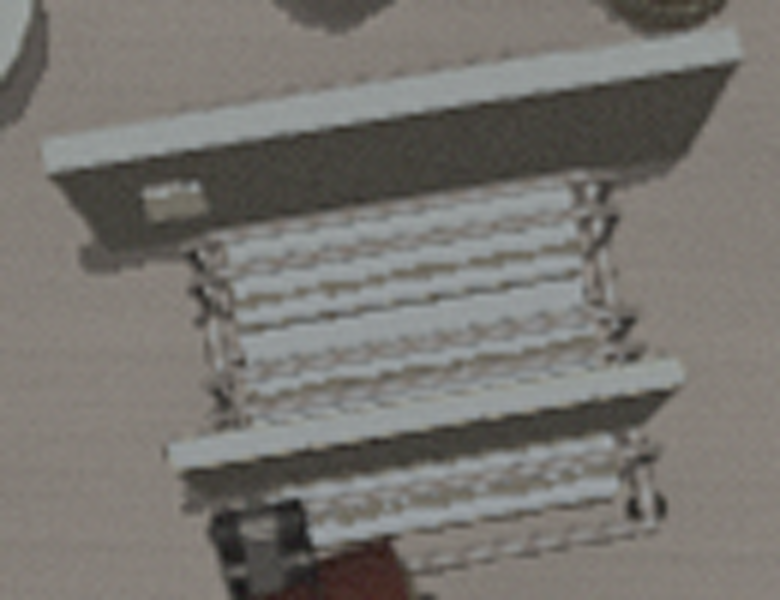

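```bash
python3 -c "
from rig import workorder,status
print(status.get_obs()['clock'],workorder.sign_off())"
```

```text
the job is handed in; nothing more can be done
19.5333 None
```

Both boards are in the rack and let go, and the job was handed in at 19.5 s; no verdict was reported. The larger board is in the far slot, the smaller one in the near slot, and the middle slot is free.

**How it went:** I found the boards, rack and tray grooves in the top and wrist images; the tray lay within about 1 mm of centred. Each board was pinched at mid-length, carried upright, lowered slowly and released once it touched bottom.

**Contact:** Both boards passed rib height without touching and met the groove floor at the expected height. The net contact was about 11–13 N in the wrist readings.

**Last checks:**
- **Height:** in the side view, the top corners were within about 3 mm of the seated position. On a rib they would have stood 16 mm higher.
- **Position:** both boards look upright and level, and lie a few millimetres along the slots from centre.
- **Surroundings:** the other items showed no movement in the pictures, which I judged by eye only. The gripper was clear of everything.

No check failed. The only disagreement was a few millimetres between predicted and seen corner positions, roughly what the 2 mm calibration explains.

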